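# Thread the press's return spring onto its guide rod

## Task

The little case press is being put back together: take the copper-coloured coil spring out of the pale blue tray and thread it over the upright steel guide rod of the dark blue press base, with a slight twist if the coils snag. Keep hold of it until its lower end is right down on the seat, then let go so that it stands on the seat around the rod. Leave the other two springs standing in the tray.

Things in the scene. Friction and masses are not known exactly. Their poses are not given: they have to be found in the camera images.
- copper_spring: Copper-coloured stiff coil spring, upright in one of the three bays (which one varies) of a pale blue round tray: tray floor 5 mm, rim 11 mm above the table. Outside diameter 30 mm, bore 23 mm, length 60 mm, flat ends, about 40 g. Origin: centre of its lower end; z up its axis. Next springs about 90 mm away, centre to centre. If coils catch on the rod, lift a little and twist slightly.
- press_base: Fixed dark blue press base, 110 x 110 x 22 mm, steel guide rod upright at its centre. Origin: centre of its underside, on the table; z up. Seat: round boss 42 mm across at the rod's foot, top 28 mm above origin. Rod 14 mm thick, top 14 mm tapering to 4.4 mm; tip 103 mm above origin. A wooden block with an 8 mm brass spindle, 91 mm high, at least 120 mm away, is not the rod.
- steel_spring: Bystander: short wide bright steel spring, outside diameter 36 mm, 40 mm long, upright in another bay of the tray. Origin at the centre of its lower end.
- black_spring: Bystander: slim black spring, outside diameter 20 mm, 52 mm long, upright in the remaining bay of the tray. Origin at the centre of its lower end.

How it is judged:
By the outcome, as a careful person would: the job done as asked, in the order asked, and still so for the second after the job is handed in, with the robot touching nothing.
It also fails if it takes over 40 s, if anything falls off the work surface, if the arm or the gripper's body presses on something with over 40 N, if the wrist force passes 120 N, or if a joint passes its speed limit or range.

## Robot

A 7-joint arm with a two-finger parallel gripper is mounted at the origin on the work surface. World frame = base frame: x ahead of the robot, y to its left, z up, the work surface at z = 0. Lengths are in mm, angles in rad, forces in N, time in s.
With the tool pointing down it reaches from about 350 to 900 mm from the base axis. Payload 19.9 kg.
Tool frame: the origin (TCP) lies at the very end of the fingers, on their centre line; the grasp point (between the pads) lies 19 mm behind it; x points along the fingers, z is the direction in which the jaws open and shut, and the axes are right-handed (so a half turn about x gives the same grasp; the last joint's range is limited). The gripper opens to 94 mm and grips with 3 to 60 N. Pads are 16 mm wide; open, the fingers measure 119 mm over their backs; the gripper's body (75 mm by 177 mm) begins 78 mm behind the grasp point.
Start: joints at [-1.361, 0.417, -0.01, 1.614, 0.005, 1.111, -0.053], TCP at [155.103, 605.427, 205.425] pointing down, gripper open.
Joint ranges: [-2.81, 2.81], [-0.39, 2.02], [-1.27, 1.25], [0.06, 2.57], [-1.19, 4.33], [0.19, 2], [-2.82, 2.82]. Speed limits (rad/s): [1.89, 1.89, 2.39, 2.39, 3.01, 3.01, 3.01].

## Interface

Orientations are given as [roll, pitch, yaw] about the fixed x, y, z axes, in that order (R = Rz(yaw) Ry(pitch) Rx(roll)).
In Python, from workcell import * gives the robot as it stands.
- The arm moves only by the tool send_rows, never from a script. Its argument "commands" is a list of rows, each a list of 3 entries, a list of its own where there are three numbers: the shift along the world's x, y, z in m, then the turn, a rotation vector about the world's x, y, z in degrees, then the closure, from 0 (fully open) to 1 (shut). A call has 1 to 12 rows; each row shifts and turns the commanded pose from where the row before left it; what a row does not reach is not made up. A row lasts 1/10 s, in which the tool goes at most 50 mm and 8.59 degrees, less where a joint would pass 70% of its speed; a pose out of reach is approached as far as the arm can. A call is refused whole if a number of a shift passes 0.05 or a number of a turn 8.59, either way. A call with a gripper value outside its range is refused whole. The fingers move at their own pace and stop on an object; "newtons" is the grip in N (left out, the last holds). Time passes only in rows, so rows that do not move let the fingers close. It gives the time, the measured TCP pose, the force and the opening at its end, in the units of the state.
- get_obs(): the state, without advancing time (a new reading comes with each control period).
- get_image(name): name is "scene" or "side" or "wrist"; returns a dict with "color" (400x640x3 uint8, red, green, blue), "range_z" (400x640 float32, mm along the optical axis (not along the pixel's ray), 0 where there is no reading), "fx", "fy", "cx", "cy" (pixels), "distortion" ([k1, k2, p1, p2, k3] as OpenCV has them; the pictures are not rectified), "R" (3x3) and "t" (3): a world point X has camera coordinates R X + t; the wrist camera has in their place "hand_eye" (4x4, takes a point from camera to tool coordinates, whose origin is the TCP and whose axes are the tool frame's). Camera axes: x right, y down, z forward; pixel columns grow to the right and rows downward; lengths in mm; the calibration is good to about 2 mm. A picture is of the moment at which its call begins: read the wrist's pose just before it.
- finish_job(): hands the job in, once; it reports no verdict.
The state is a dict: "clock": time; "qpos": joint angles; "joint_vel": joint speeds; "tau": joint torques, N m; "tcp_pos": TCP position; "eef_rot": TCP orientation; "contact_force": force on the tool from outside, world axes, zero at the start; "wrist_torque": the same for the moment, N m; "gripper_width": finger opening in mm.
Only numpy, scipy, OpenCV 4.12 (cv2) and the standard library are available. Lean on these libraries where they do the work, as an engineer would, in place of code of your own. Each camera call takes 0.05 s, during which the arm holds its last target.

## Working session

There is one attempt and no reset: what is moved stays moved. The work goes in short steps, Python scripts to look and compute and a tool call to move; the robot and the scene stay as the last step left them, time stands still between calls to the robot, and variables do not carry over. Pictures are saved under pics/ and viewed, and the job is handed in when it is done.

Besides the shell and the picture viewer there is one more tool, called after "Emit:" as name(argument=value, ...), one argument or row to a line, values as JSON. send_rows: Moves the arm, as the interface text tells. Its arguments: {"type":"object","properties":{"commands":{"type":"array"},"newtons":{"type":"number"}},"required":["commands"]}

```bash
mkdir -p pics; ls
python3 - <<'E'
from workcell import *
import cv2,pickle
o=get_obs();print(o)
d={}
for n in("scene","side","wrist"):
    im=get_image(n);d[n]=im
    cv2.imwrite(f"pics/{n}0.png",im["color"][:,:,::-1])
    print(n,{k:v for k,v in im.items() if k not in("color","range_z")})
d["obs"]=o
pickle.dump(d,open("d0.pkl","wb"))
E
```

```text
pics
{'clock': 0.0, 'qpos': array([-1.36153684,  0.41797771, -0.01032557,  1.61419019,  0.00470604,
        1.11068901, -0.05298985]), 'joint_vel': array([ 1.06999664e-03,  1.14610529e-03,  5.65516795e-04,  8.62974113e-04,
       -6.93777766e-05,  1.63636322e-04,  1.53224619e-03]), 'tau': array([-1.76420366e-03, -8.51265693e+01,  6.37759231e-01, -4.25981247e+01,
       -4.89100290e-02,  1.88266783e-02,  1.31293973e-04]), 'tcp_pos': array([154.99303588, 605.07834041, 204.81612215]), 'eef_rot': array([-3.07020812,  1.569556  , -1.7501295 ]), 'contact_force': array([-0.35839879, -0.22199128, -0.90429098]), 'wrist_torque': array([-0.03845106,  0.04842012, -0.02600917]), 'gripper_width': 93.75486846054353}
scene {'fx': 456.8453252738505, 'fy': 456.8453252738505, 'cx': 322.3242419210196, 'cy': 196.50382517789444, 'distortion': array([-0.01159623,  0.        ,  0.        ,  0.        ,  0.        ]), 'R': array([[ 0.29048101,  0.95687385, -0.00363625],
       [ 0.80446433, -0.24626776, -0.5405454 ],
       [-0.51812925,  0.15409294, -0.84130699]]), 't': array([-205.14230393, -412.63835138, 
[... 262 characters left out ...]
      [-0.33161362,  0.55411964, -0.76353378],
       [ 0.41608238, -0.64046044, -0.6455121 ]]), 't': array([485.36527255, 202.54877766, 535.40810005])}
wrist {'fx': 294.52405948835644, 'fy': 294.52405948835644, 'cx': 321.52421377648034, 'cy': 199.75340411899933, 'distortion': array([0.00314368, 0.        , 0.        , 0.        , 0.        ]), 'hand_eye': array([[-5.81507566e-04, -2.86082713e-01,  9.58204750e-01,
        -1.78863566e+02],
       [-9.05864325e-04, -9.58204368e-01, -2.86083149e-01,
         8.37248288e+01],
       [ 9.99999421e-01, -1.03436301e-03,  2.98050966e-04,
        -1.83002348e-01],
       [ 0.00000000e+00,  0.00000000e+00,  0.00000000e+00,
         1.00000000e+00]])}
```

View pics/scene0.png

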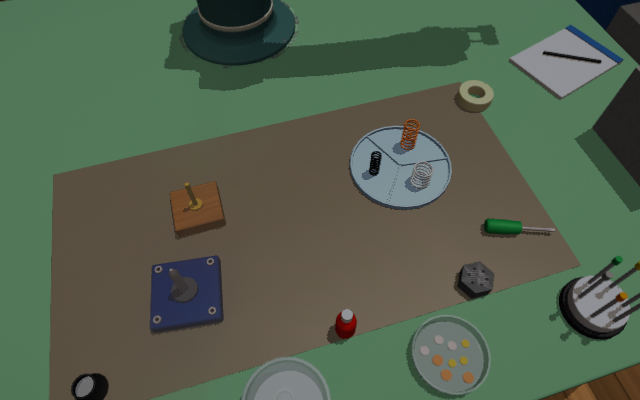

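View pics/side0.png

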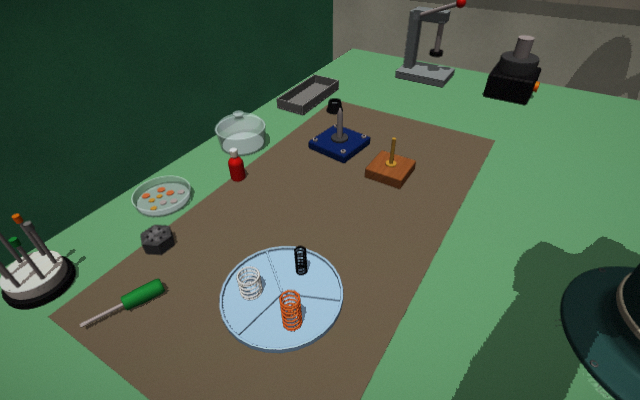

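View pics/wrist0.png

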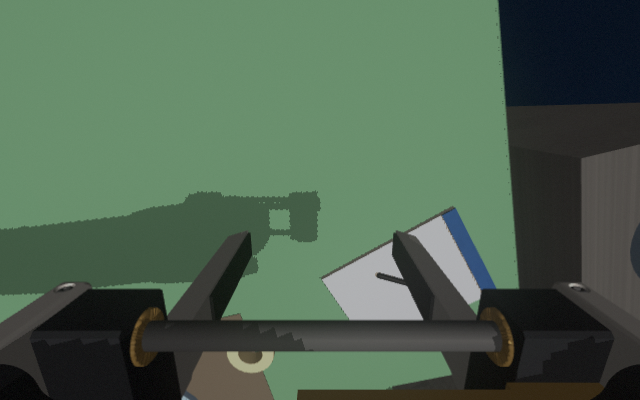

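The scene view shows the copper spring at about (410,135) in the back bay, the black one at (375,163) and the steel one at (421,176). The press rod is at (178,280), and the brass spindle decoy at (192,197). Next I'll enlarge these areas.

```bash
cat > h.py <<'E'
import numpy as np,cv2
from scipy.spatial.transform import Rotation as Ro
def K(im): return np.array([[im["fx"],0,im["cx"]],[0,im["fy"],im["cy"]],[0,0,1]])
def extr(im,obs=None):
    if "R" in im: return im["R"],im["t"]
    T=np.eye(4);T[:3,:3]=Ro.from_euler("xyz",obs["eef_rot"]).as_matrix();T[:3,3]=obs["tcp_pos"]
    C=np.linalg.inv(T@im["hand_eye"]);return C[:3,:3],C[:3,3]
def proj(X,im,obs=None):
    R,t=extr(im,obs);return cv2.projectPoints(np.atleast_2d(np.array(X,float)),cv2.Rodrigues(R)[0],t,K(im),im["distortion"])[0][:,0]
def rays(px,im,obs=None):
    R,t=extr(im,obs);u=cv2.undistortPoints(np.array(px,float).reshape(-1,1,2),K(im),im["distortion"])[:,0]
    d=np.c_[u,np.ones(len(u))]@R;return -R.T@t,d   # origin, dirs with unit optical z
def onz(px,z,im,obs=None):
    o,d=rays(px,im,obs);return o+d*((z-o[2])/d[:,2])[:,None]
def tri(views):
    A=np.zeros((3,3));b=np.zeros(3);L=[]
    for px,im,obs in views:
        o,d=rays([px],im,obs);d=d[0]/np.linalg.norm(d[0]);P=np.eye(3)-np.outer(d,d);A+=P;b+=P@o;L.append((o,P))
    X=np.linalg.solve(A,b);return X,[float(np.linalg.norm(P@(X-o))) for o,P in L]
def cloud(im,obs=None):
    v,u=np.nonzero(im["range_z"]>0);o,d=rays(np.c_[u,v],im,obs)
    return np.c_[u,v],o+d*im["range_z"][v,u][:,None]
def crop(im,x0,y0,x1,y1,s,name):
    c=im["color"][y0:y1,x0:x1,::-1];c=cv2.resize(c,None,fx=s,fy=s,interpolation=cv2.INTER_NEAREST)
    for x in range(x0-x0%-10,x1,10):
        X=(x-x0)*s;cv2.line(c,(X,0),(X,6),(0,255,255),1)
        if x%20==0: cv2.putText(c,str(x),(X,16),0,.35,(0,255,255),1)
    for y in range(y0-y0%-10,y1,10):
        Y=(y-y0)*s;cv2.line(c,(0,Y),(6,Y),(0,255,255),1)
        if y%20==0: cv2.putText(c,str(y),(8,Y+4),0,.35,(0,255,255),1)
    cv2.imwrite("pics/"+name,c)
E
python3 - <<'E'
from h import *
import pickle
d=pickle.load(open("d0.pkl","rb"));s,e=d["scene"],d["side"]
crop(s,340,110,460,210,6,"c1.png");crop(s,140,170,240,340,3,"c2.png")
crop(e,210,240,350,355,5,"c3.png");crop(e,300,90,430,200,6,"c4.png")
for n,im in(("s",s),("e",e)):
    px,P=cloud(im);print(n,len(px)); c=im["color"][px[:,1],px[:,0]].astype(int)
    m=(c[:,0]>150)&(c[:,1]<130)&(c[:,2]<90)&(P[:,2]>10)&(P[:,2]<90)
    print("cop",m.sum(),np.median(P[m],0),P[m].min(0),P[m].max(0))
    m=(c[:,2]>c[:,0]+40)&(c[:,0]<80)&(P[:,2]>10)&(P[:,2]<40)&(P[:,0]>200)
    q=P[m];print("blue",m.sum(),np.median(q,0),q.min(0),q.max(0))
    print(cv2.minAreaRect(q[:,:2].astype(np.float32)))
print(proj([d["obs"]["tcp_pos"]],s),proj([d["obs"]["tcp_pos"]],e))
E
```

```text
s 254973
  return _methods._mean(a, axis=axis, dtype=dtype,
  ret = um.true_divide(
Traceback (most recent call last):
ValueError: zero-size array to reduction operation minimum which has no identity
```

View pics/c1.png

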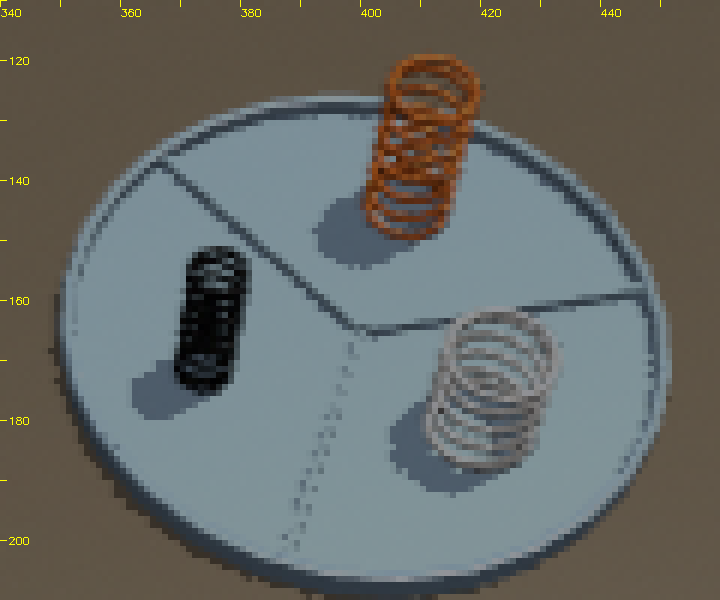

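View pics/c2.png

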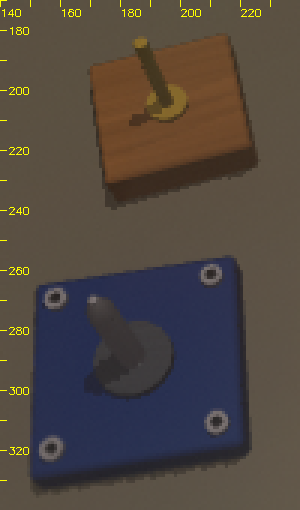

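View pics/c3.png

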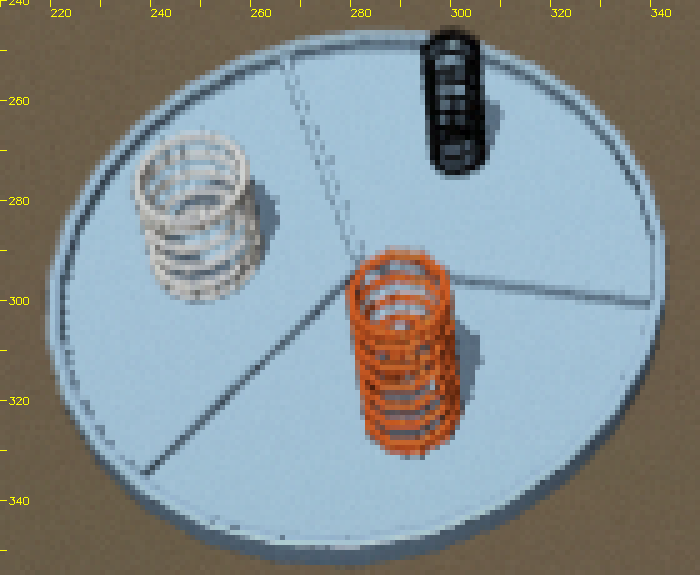

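View pics/c4.png

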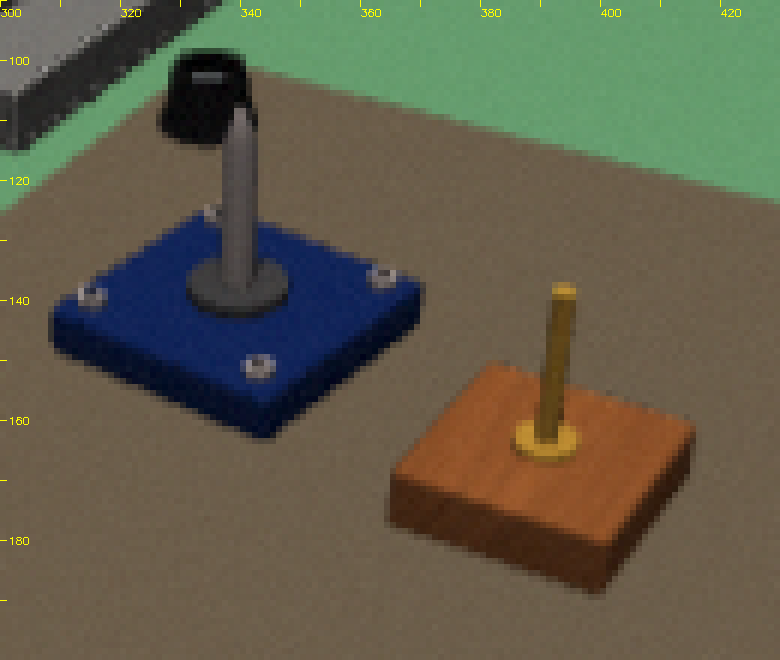

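Run:
```python
from h import *
import pickle
d=pickle.load(open("d0.pkl","rb"));s,e=d["scene"],d["side"]
S=lambda x,y:(340+(x-3)/6,110+(y-3)/6);S2=lambda x,y:(140+(x-1)/3,170+(y-1)/3)
E3=lambda x,y:(210+(x-2)/5,240+(y-2)/5);E4=lambda x,y:(300+(x-3)/6,90+(y-3)/6)
for n,a,b in [("coptop",S(433,84),E3(400,284)),("copbot",S(408,210),E3(412,420)),("rodtip",S2(93,299),E4(240,110)),("seat",S2(135,357),E4(237,283)),
 ("spindle",S2(141,43),E4(564,288)),
 ("steeltop",S(500,352),E3(192,178)),("blacktop",S(219,263),E3(453,45))]:
    X,r=tri([(a,s,None),(b,e,None)]);print(n,X.round(1),np.round(r,1))
print("bolts scene z22",onz([S2(*p) for p in[(55,297),(210,274),(216,422),(51,448)]],22,s).round(1).tolist(),onz([S2(*p) for p in[(55,297),(210,274),(216,422),(51,448)]],22,s).mean(0))
b=onz([E4(*p) for p in[(92,296),(258,366),(382,278),(214,213)]],22,e);print("side",b.round(1).tolist(),b.mean(0))
for n,im in(("s",s),("e",e)):
    px,P=cloud(im);hsv=cv2.cvtColor(im["color"],cv2.COLOR_RGB2HSV)[px[:,1],px[:,0]].astype(int)
    c0=np.array([412,135]) if n=="s" else np.array([291,312])
    m=(abs(px-c0).max(1)<40)&(hsv[:,0]<15)&(hsv[:,1]>170)
    q=P[m];print("cop",m.sum(),np.percentile(q,[2,50,98],axis=0).round(0).tolist() if m.sum() else "")
    c0=np.array([185,290]) if n=="s" else np.array([339,140])
    m=(abs(px-c0).max(1)<50)&(hsv[:,0]>105)&(hsv[:,0]<130)&(hsv[:,1]>150)&(abs(P[:,2]-22)<6)
    q=P[m];print("blue",m.sum(),np.median(q,0),cv2.minAreaRect(q[:,:2].astype(np.float32)))
```

```text
coptop [464.  247.8  67.6] [0.7 0.7]
copbot [463.2 250.1   4. ] [0.8 0.8]
rodtip [ 647.7 -211.2  102.9] [0.6 0.6]
seat [ 647.6 -210.7   27.3] [0.9 0.9]
spindle [ 496.  -170.5   91.9] [1. 1.]
steeltop [551.5 236.8  44.7] [0.5 0.5]
blacktop [505.4 161.9  60.1] [0.8 0.8]
bolts scene z22 [[598.5, -248.4, 22.0], [609.6, -165.0, 22.0], [693.7, -175.7, 22.0], [682.7, -259.1, 22.0]] [ 646.11701242 -212.04394062   22.        ]
side [[697.2, -181.3, 22.0], [614.1, -170.4, 22.0], [602.7, -252.8, 22.0], [688.5, -264.3, 22.0]] [ 650.66035329 -217.19738503   22.        ]
cop 228 [[451.0, 235.0, 8.0], [466.0, 248.0, 46.0], [479.0, 262.0, 67.0]]
blue 0 [nan nan nan] ((0.0, 0.0), (0.0, 0.0), 0.0)
cop 456 [[449.0, 235.0, 7.0], [459.0, 253.0, 43.0], [476.0, 263.0, 66.0]]
blue 849 [ 633.61881224 -194.39212994   22.42029693] ((662.1964721679688, -270.45928955078125), (135.954345703125, 261.98504638671875), 15.336493492126465)
  return _methods._mean(a, axis=axis, dtype=dtype,
  ret = um.true_divide(
```

Run:
```python
from h import *
from workcell import *
o=get_obs();R=Ro.from_euler("xyz",o["eef_rot"]).as_matrix();print(R.round(3))
print("jaw angle",np.degrees(np.arctan2(R[1,2],R[0,2])))
t=np.radians(54)
for sg in(1,-1):
    z=sg*np.array([np.cos(t),np.sin(t),0]);x=np.array([0,0,-1.]);T=np.c_[x,np.cross(z,x),z]
    print(sg,"rotvec",np.degrees(Ro.from_matrix(T@R.T).as_rotvec()))
print(o["tcp_pos"])
```

```text
[[-0.    -0.969  0.248]
 [-0.001  0.248  0.969]
 [-1.    -0.    -0.001]]
jaw angle 75.63137861799504
1 rotvec [ 4.83158934e-02 -2.08706651e-02 -2.16313779e+01]
-1 rotvec [2.91913811e-02 6.75784721e-02 1.58368606e+02]
[155.02252022 605.17474721 204.98963636]
```

Emit:
send_rows(
  commands=[
    [[0.026,-0.03,0],[0,0,-1.8],0],
    [[0.026,-0.03,0],[0,0,-1.8],0],
    [[0.026,-0.03,0],[0,0,-1.8],0],
    [[0.026,-0.03,0],[0,0,-1.8],0],
    [[0.026,-0.03,0],[0,0,-1.8],0],
    [[0.026,-0.03,0],[0,0,-1.8],0],
    [[0.026,-0.03,0],[0,0,-1.8],0],
    [[0.026,-0.03,0],[0,0,-1.8],0],
    [[0.026,-0.03,-0.01],[0,0,-1.8],0],
    [[0.026,-0.03,-0.01],[0,0,-1.8],0],
    [[0.026,-0.03,-0.01],[0,0,-1.8],0],
    [[0.023,-0.026,-0.01],[0,0,-1.8],0],
  ],
  newtons=15,
)

```text
clock: 1.35
tcp_pos: [465.1, 247.6, 165.0]
eef_rot: [-2.211, 1.571, -1.27]
contact_force: [0.3, 1.1, 0.7]
gripper_width: 93.7
```

Run:
```python
from h import *
from workcell import *
import pickle
o=get_obs();w=get_image("wrist");print(o["tcp_pos"],o["clock"],o["eef_rot"])
cv2.imwrite("pics/w1.png",w["color"][:,:,::-1]);pickle.dump((o,w),open("w1.pkl","wb"))
print(proj([[464,249,65],[464,249,5],[464,249,35]],w,o))
```

```text
[465.09049107 247.63820237 165.03711124] 1.35 [-2.21124166  1.57054305 -1.27016786]
[[322.08496199 198.53888745]
 [321.9979951  184.21573201]
 [322.03756488 190.73291475]]
```

View pics/w1.png

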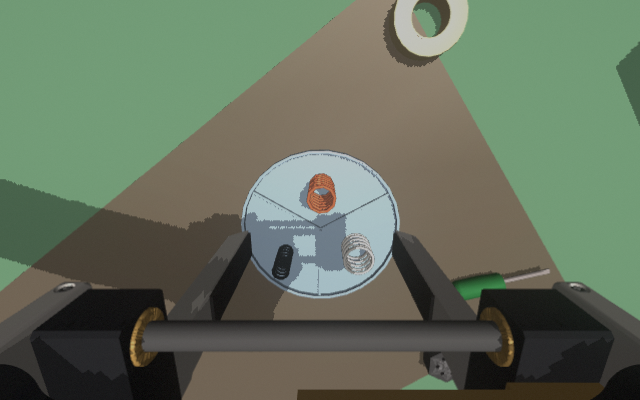

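The wrist view shows the copper spring at about (321,193), close to the prediction of (322,191). The jaw line is clear of the other springs. I'll enlarge it to check.

Run:
```python
from h import *
import pickle
o,w=pickle.load(open("w1.pkl","rb"))
crop(w,290,160,350,225,9,"c5.png")
```

```text
(no output)
```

View pics/c5.png

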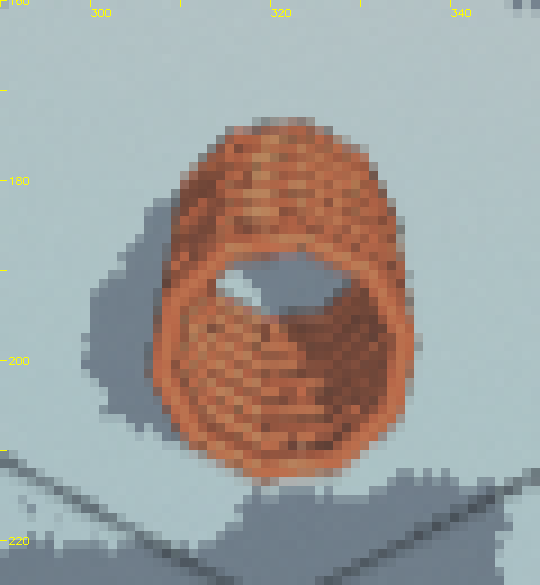

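Run:
```python
from h import *
import pickle
o,w=pickle.load(open("w1.pkl","rb"));print(onz([(321.1,199.5)],65,w,o))
```

```text
[[464.22594194 247.6308533   65.        ]]
```

Emit:
send_rows(
  commands=[
    [[-0.001,0,-0.03],[0,0,0],0],
    [[0,0,-0.03],[0,0,0],0],
    [[0,0,-0.03],[0,0,0],0.1],
    [[0,0,-0.03],[0,0,0],0.2],
    [[0,0,-0.023],[0,0,0],0.3],
    [[0,0,0],[0,0,0],0.4],
    [[0,0,0],[0,0,0],0.5],
  ],
)

```text
clock: 2.1
tcp_pos: [463.2, 249.4, 22.8]
eef_rot: [3.038, 1.57, -2.303]
contact_force: [0.2, 0.8, -0.1]
gripper_width: 57.7
```

Run:
```python
from h import *
from workcell import *
w=get_image("wrist");o=get_obs();print(o["tcp_pos"],o["gripper_width"])
crop(w,200,140,440,320,3,"w2.png")
```

```text
[463.62237962 249.67427981  23.44336093] 53.312366523047416
```

View pics/w2.png

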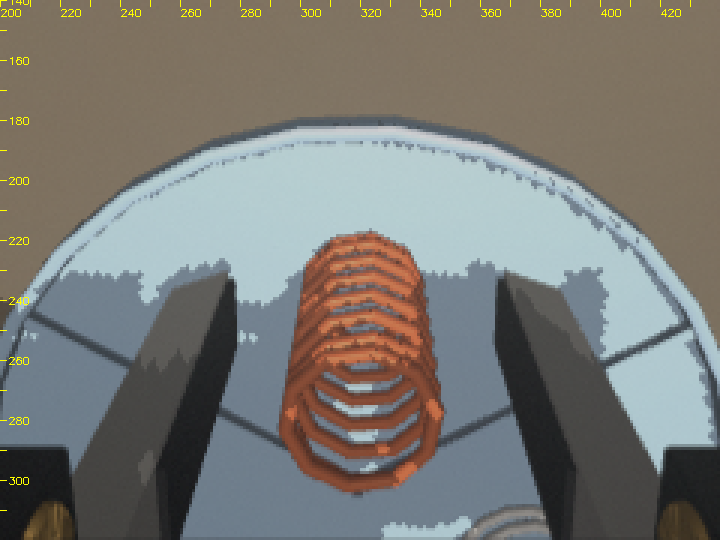

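The spring is centred between the fingers at (320,260), so I'm closing.

Emit:
send_rows(
  commands=[
    [[0,0,0],[0,0,0],0.6],
    [[0,0,0],[0,0,0],0.75],
    [[0,0,0],[0,0,0],0.85],
    [[0,0,0],[0,0,0],0.85],
    [[0,0,0],[0,0,0],0.85],
  ],
  newtons=15,
)

```text
clock: 2.65
tcp_pos: [463.4, 249.7, 23.0]
eef_rot: [-0.33, 1.57, 0.613]
contact_force: [-1.3, -1.1, 7.8]
gripper_width: 28.6
```

Run:
```python
from h import *
from workcell import *
for i in range(4):
    w=get_image("wrist");o=get_obs();print(o["tcp_pos"],o["gripper_width"],o["contact_force"])
crop(w,200,140,440,320,3,"w3.png")
```

```text
[463.4341934  249.60237211  22.97740214] 29.089560592833465 [-1.36957659 -0.28083577  8.69354577]
[463.42613639 249.6167571   22.97247598] 28.867580357446375 [-0.20044353 -1.00596087  8.26546349]
[463.43452807 249.60431229  22.95758089] 28.875775402991515 [-0.71846064 -0.86362475  8.25785247]
[463.4213205  249.65549546  22.97719658] 28.549166483239084 [-1.44503279 -1.04016553  7.15531529]
```

View pics/w3.png

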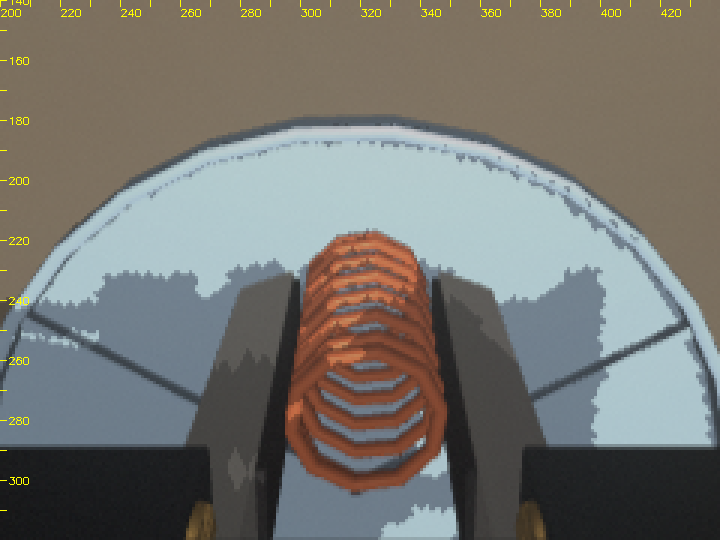

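Emit:
send_rows(
  commands=[
    [[0,0,0.01],[0,0,0],0.85],
    [[0,0,0.02],[0,0,0],0.85],
    [[0,0,0.03],[0,0,0],0.85],
    [[0,0,0.03],[0,0,0],0.85],
    [[0,0,0.03],[0,0,0],0.85],
    [[0,0,0.02],[0,0,0],0.85],
    [[0,0,0],[0,0,0],0.85],
  ],
  newtons=20,
)

```text
clock: 3.55
tcp_pos: [464.2, 250.1, 165.5]
eef_rot: [-0.306, 1.566, 0.636]
contact_force: [0.9, -0.1, -1.0]
gripper_width: 29.0
```

Run:
```python
from h import *
from workcell import *
w=get_image("wrist");o=get_obs();print(o["tcp_pos"],o["gripper_width"],o["contact_force"])
crop(w,200,140,440,320,3,"w4.png")
e=get_image("side");crop(e,180,150,380,350,4,"e4.png")
```

```text
[463.51690509 249.73613915 163.74594627] 28.94849973793757 [-0.88732182 -0.93839566 -1.42175678]
```

View pics/w4.png

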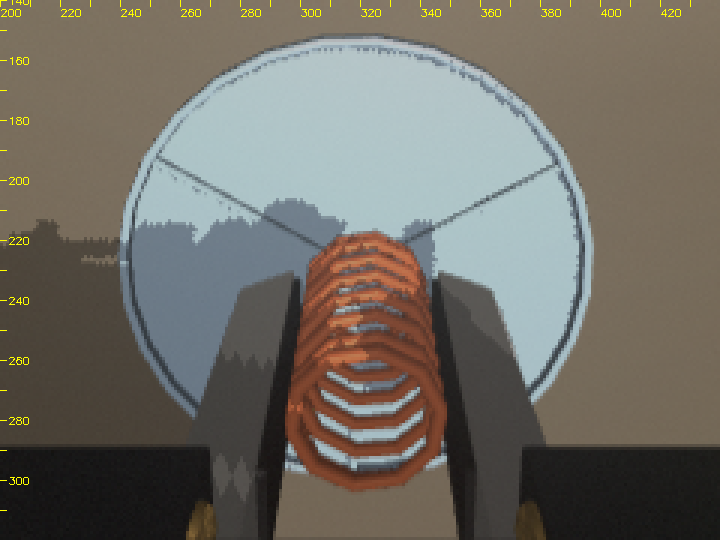

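View pics/e4.png

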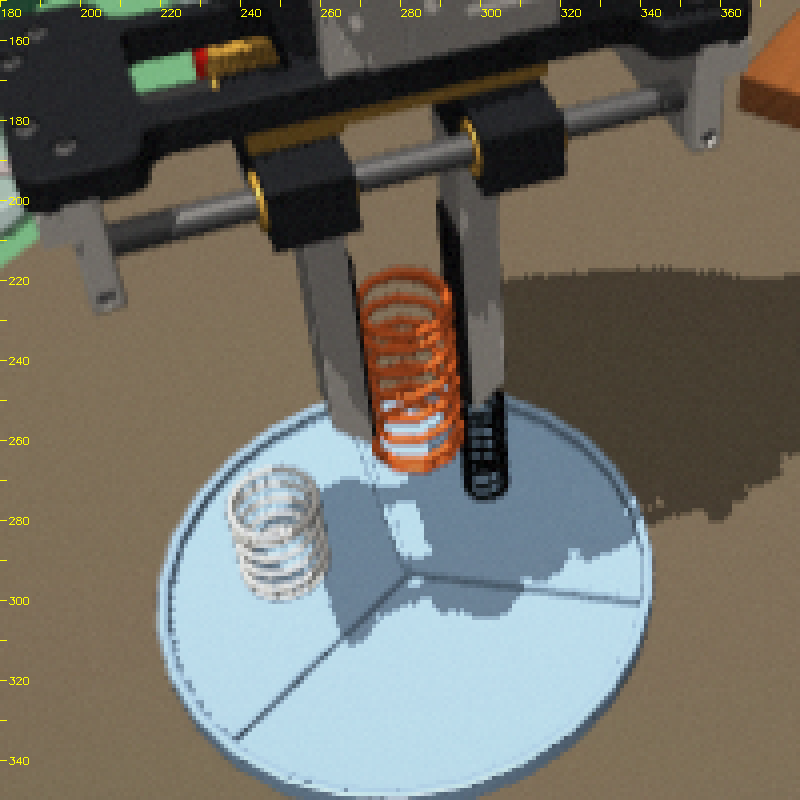

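The spring came up upright with the gripper and didn't slip; the steel and black springs are still standing. Next I'll carry it over the rod.

Emit:
send_rows(
  commands=[
    [[0.008,-0.02,0],[0,0,0],0.85],
    [[0.016,-0.04,0],[0,0,0],0.85],
    [[0.016,-0.04,0],[0,0,0],0.85],
    [[0.016,-0.04,0],[0,0,0],0.85],
    [[0.016,-0.04,0],[0,0,0],0.85],
    [[0.016,-0.04,0],[0,0,0],0.85],
    [[0.016,-0.04,0],[0,0,0],0.85],
    [[0.016,-0.04,0],[0,0,0],0.85],
    [[0.016,-0.04,0],[0,0,0],0.85],
    [[0.016,-0.04,0],[0,0,0],0.85],
    [[0.016,-0.04,0],[0,0,0],0.85],
    [[0.016,-0.04,0],[0,0,0],0.85],
  ],
)

```text
clock: 4.85
tcp_pos: [646.9, -212.1, 160.8]
eef_rot: [2.015, 1.569, 2.958]
contact_force: [0.6, 0.1, 0.2]
gripper_width: 28.7
```

Emit:
send_rows(
  commands=[
    [[0,0,0],[0,0,0],0.85],
    [[0,0,0],[0,0,0],0.85],
  ],
)

```text
clock: 5.05
tcp_pos: [646.2, -211.5, 160.5]
eef_rot: [2.187, 1.568, 3.128]
contact_force: [-0.5, 0.6, -0.2]
gripper_width: 28.5
```

Run:
```python
from h import *
from workcell import *
import pickle
o=get_obs();w=get_image("wrist");print(o["clock"],o["tcp_pos"],o["gripper_width"],o["contact_force"])
R=Ro.from_euler("xyz",o["eef_rot"]).as_matrix();print(R.round(3))
crop(w,200,140,440,320,3,"w5.png")
e=get_image("side");s=get_image("scene");pickle.dump((o,w,s,e),open("p5.pkl","wb"))
crop(e,260,40,420,160,5,"e5.png");crop(s,120,190,260,310,5,"s5.png")
```

```text
5.05 [ 646.24913359 -211.4930374   160.54659203] 28.471163239330014 [-0.52268706  0.59302703 -0.21282982]
[[-0.003 -0.808  0.589]
 [ 0.     0.589  0.808]
 [-1.     0.002 -0.002]]
```

View pics/w5.png

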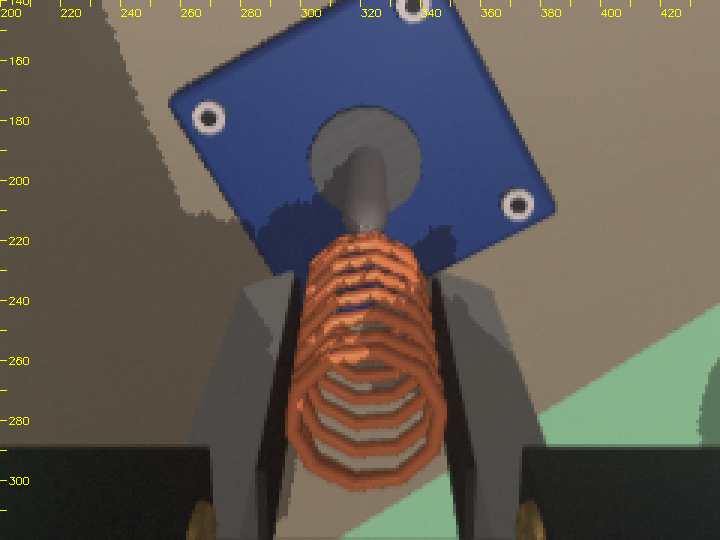

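View pics/e5.png

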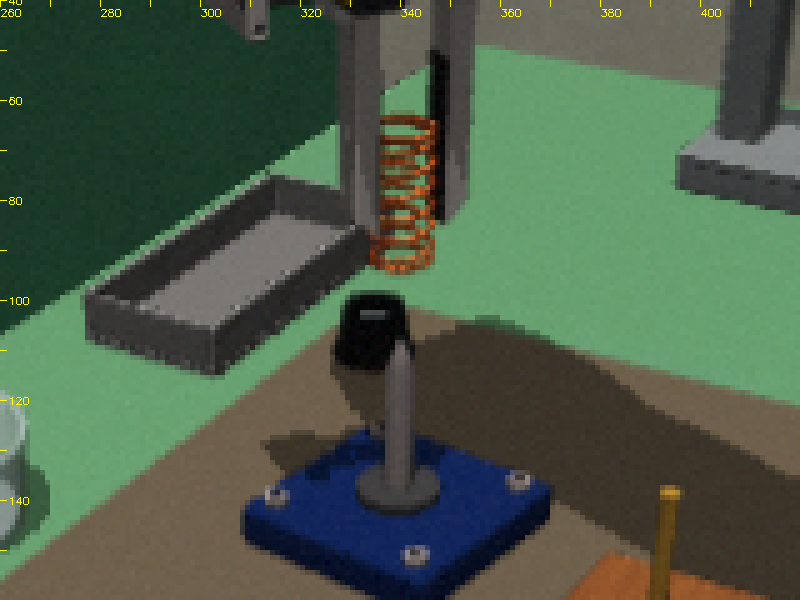

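View pics/s5.png

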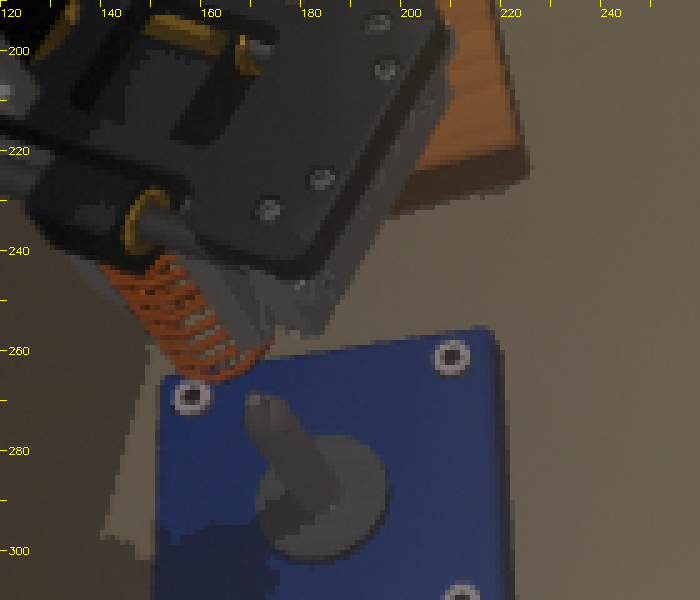

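Run:
```python
from h import *
import pickle
o,w,s,e=pickle.load(open("p5.pkl","rb"))
W=lambda x,y:(200+(x-1)/3,140+(y-1)/3)
T=Ro.from_euler("xyz",o["eef_rot"]).as_matrix()
seat=onz([W(365,161)],28,w,o)[0];print("seat via wrist",seat)
# spring top at z = tcp+42 
top=onz([W(367,425)],o["tcp_pos"][2]+42,w,o)[0];print("spring top",top, "tool",T.T@(top-o["tcp_pos"]))
E5=lambda x,y:(260+(x-2)/5,40+(y-2)/5)
# predicted outlines in side and scene for spring at tcp + offset
for off in (top-o["tcp_pos"],):
  c=o["tcp_pos"]+off; a=np.linspace(0,2*np.pi,60)
  for z in(o["tcp_pos"][2]-18,o["tcp_pos"][2]+42):
    ring=np.c_[c[0]+15*np.cos(a),c[1]+15*np.sin(a),np.full(60,z)]
    for n,im,(x0,y0) in(("side",e,(260,40)),("scene",s,(120,190))):
        p=(proj(ring,im)-[x0,y0])*5+2;print(n,z,"x",p[:,0].min().round(),p[:,0].max().round(),"y",p[:,1].min().round(),p[:,1].max().round())
for n,im,(x0,y0) in(("side",e,(260,40)),("scene",s,(120,190))):
    print(n,"rodtip/seat px",((proj([[647.7,-211,103],[647.7,-211,28]],im)-[x0,y0])*5+2).round(0).tolist())
p=proj([[647.7,-211,103],[647.7,-211,28]],w,o);print("wrist",((p-[200,140])*3+1).round(0).tolist())
```

```text
seat via wrist [ 647.26821831 -212.84385263   28.        ]
spring top [ 648.19512356 -212.62990975  202.54659203] tool [-42.00502166  -2.15196343   0.16298565]
side 142.54659203465744 x 367.0 434.0 y 244.0 273.0
scene 142.54659203465744 x 152.0 263.0 y 292.0 392.0
side 202.54659203465744 x 368.0 439.0 y 111.0 138.0
scene 202.54659203465744 x 76.0 197.0 y 187.0 293.0
side rodtip/seat px [[398.0, 342.0], [395.0, 485.0]]
scene rodtip/seat px [[254.0, 397.0], [322.0, 493.0]]
wrist [[371.0, 228.0], [370.0, 159.0]]
```

The wrist view puts the spring within 1 mm of the rod axis, but the scene view differs by 2–3 mm. I'll lower to just above the tip, where parallax is small, and check again.

Emit:
send_rows(
  commands=[
    [[0,0,-0.012],[0,0,0],0.85],
    [[0,0,-0.012],[0,0,0],0.85],
    [[0,0,-0.008],[0,0,0],0.85],
    [[0,0,0],[0,0,0],0.85],
    [[0,0,0],[0,0,0],0.85],
  ],
)

```text
clock: 5.7
tcp_pos: [647.1, -210.5, 130.3]
eef_rot: [2.51, 1.57, -2.83]
contact_force: [0.3, 0.1, -0.2]
gripper_width: 28.9
```

```bash
cat > look.py <<'E'
from h import *
from workcell import *
import pickle,sys
k=sys.argv[1]
o=get_obs();w=get_image("wrist");e=get_image("side");s=get_image("scene");pickle.dump((o,w,s,e),open(f"p{k}.pkl","wb"))
print(o["clock"],o["tcp_pos"],o["gripper_width"],o["contact_force"])
crop(w,270,170,370,310,4,f"w{k}.png");crop(e,310,60,370,150,6,f"e{k}.png");crop(s,130,230,220,310,7,f"s{k}.png")
E
python3 look.py 6
```

```text
5.7 [ 647.07267846 -210.54991509  130.26939421] 28.94637641886185 [ 0.29363551  0.10165596 -0.20275721]
```

View pics/w6.png

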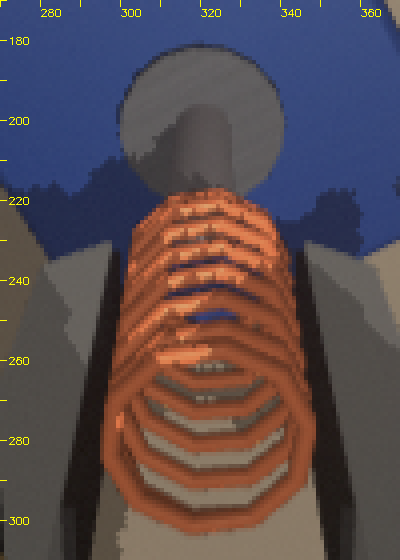

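View pics/e6.png

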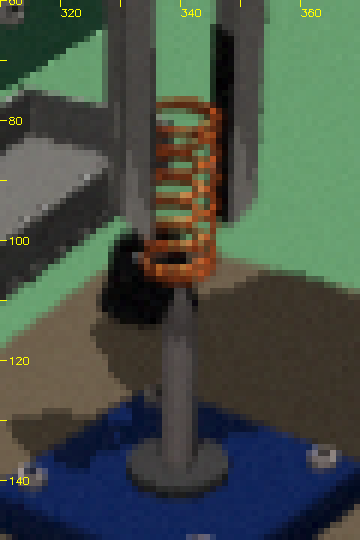

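View pics/s6.png

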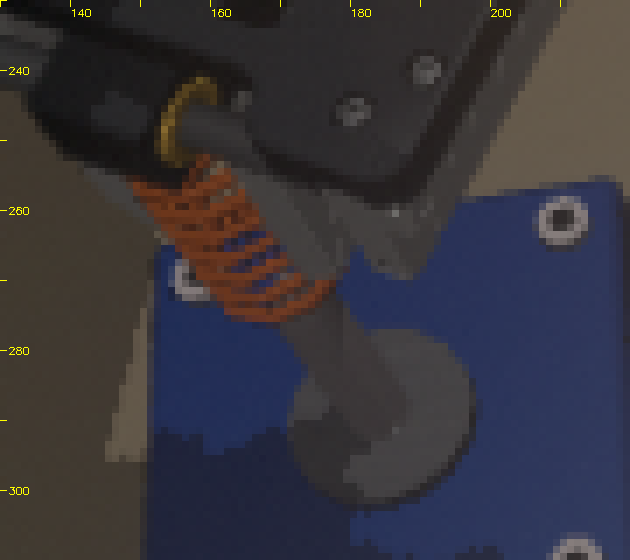

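Run:
```python
from h import *
import pickle
o,w,s,e=pickle.load(open("p6.pkl","rb"))
a=np.linspace(0,2*np.pi,80)
def ring(c,z,r=15): return np.c_[c[0]+r*np.cos(a),c[1]+r*np.sin(a),np.full(80,z)]
out=[]
for n,im,(x0,y0,x1,y1,k) in(("side",e,(310,60,370,150,6)),("scene",s,(130,230,220,310,7))):
    crop(im,x0,y0,x1,y1,k,"tmp.png");base=cv2.imread("pics/tmp.png")
    row=[]
    for c in ((647.7,-211),(647.7,-213),(645,-210)):
        b=base.copy()
        for z,r,col in((112.5,15,(0,255,0)),(172.5,15,(0,255,0)),(28,21,(255,255,255)),(103,2.2,(0,0,255))):
            cc=c if r==15 else (647.7,-211)
            p=(proj(ring(cc,z,r),im)-[x0,y0])*k+k/2
            cv2.polylines(b,[p.round().astype(int)],True,col,1)
        row.append(b)
    cv2.imwrite(f"pics/ov_{n}.png",cv2.resize(np.hstack(row),None,fx=.75 if n=="side" else .42,fy=.75 if n=="side" else .42,interpolation=cv2.INTER_AREA))
    cv2.imwrite(f"pics/ov1_{n}.png",row[0])
```

```text
(no output)
```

View pics/ov1_scene.png

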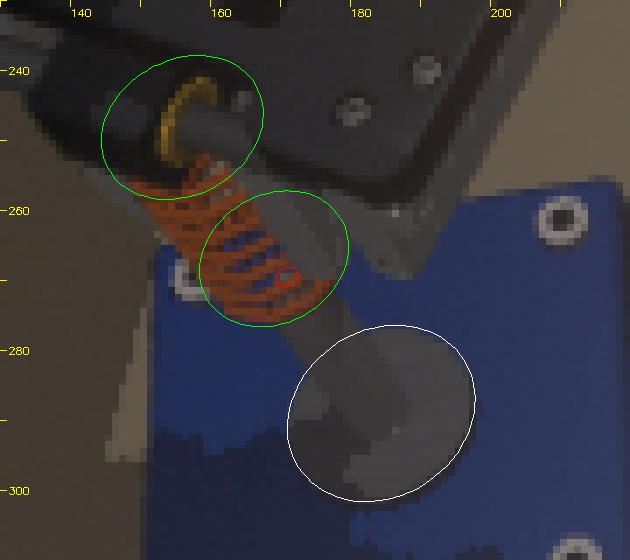

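View pics/ov1_side.png

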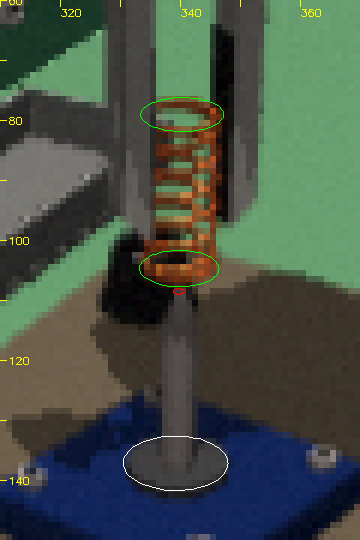

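The overlay shows the spring ring, rod and seat coaxial within about 1 mm in both views. I'm lowering it onto the tip with a force check.

Emit:
send_rows(
  commands=[
    [[0,0,-0.007],[0,0,0],0.85],
    [[0,0,-0.007],[0,0,0],0.85],
    [[0,0,-0.007],[0,0,0],0.85],
    [[0,0,-0.007],[0,0,0],0.85],
    [[0,0,0],[0,0,0],0.85],
  ],
)

```text
clock: 6.35
tcp_pos: [646.5, -210.4, 101.0]
eef_rot: [2.02, 1.569, 2.962]
contact_force: [0.2, 1.6, -0.4]
gripper_width: 28.4
```

```bash
python3 look.py 7
```

```text
6.35 [ 646.50028893 -210.40297191  101.02933975] 28.41195040056047 [ 0.15134696  1.57508723 -0.36273334]
```

View pics/w7.png

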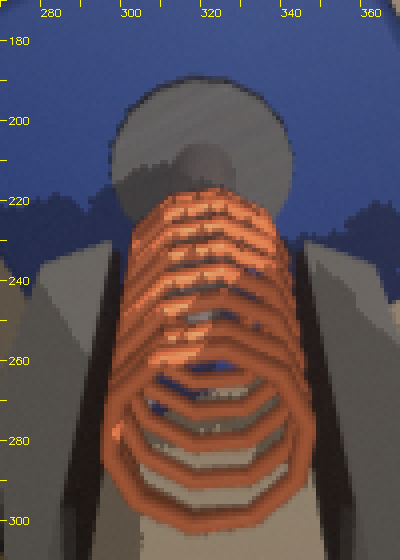

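View pics/e7.png

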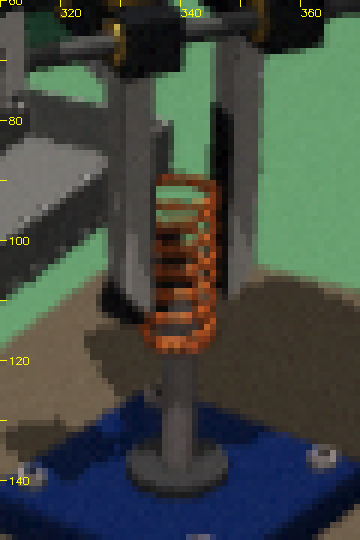

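View pics/s7.png

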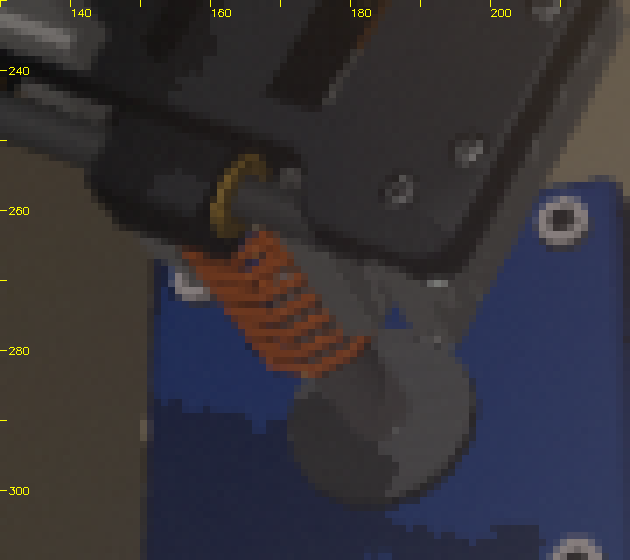

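The lower end is about 20 mm below the tip with no contact force, and the rod emerges from the bore in both views. Continuing down.

Emit:
send_rows(
  commands=[
    [[0,0,-0.008],[0,0,0],0.85],
    [[0,0,-0.008],[0,0,0],0.85],
    [[0,0,-0.008],[0,0,0],0.85],
    [[0,0,-0.008],[0,0,0],0.85],
    [[0,0,-0.008],[0,0,0],0.85],
    [[0,0,-0.005],[0,0,0],0.85],
    [[0,0,0],[0,0,0],0.85],
  ],
)

```text
clock: 7.2
tcp_pos: [646.7, -210.5, 56.5]
eef_rot: [2.023, 1.57, 2.966]
contact_force: [0.0, -0.4, -0.6]
gripper_width: 28.5
```

```bash
python3 look.py 8
```

```text
7.2 [ 646.69939627 -210.45011118   56.48096299] 28.533118923881947 [ 0.04237887 -0.39021635 -0.63398623]
```

View pics/w8.png

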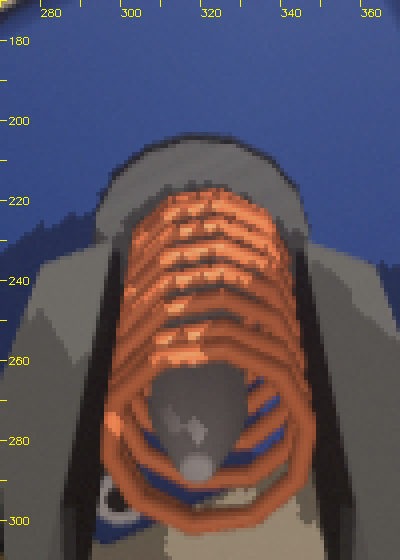

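View pics/e8.png

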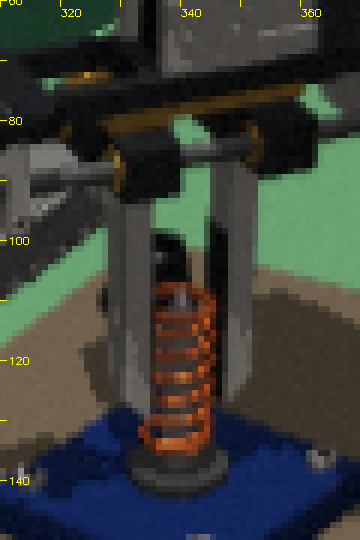

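View pics/s8.png

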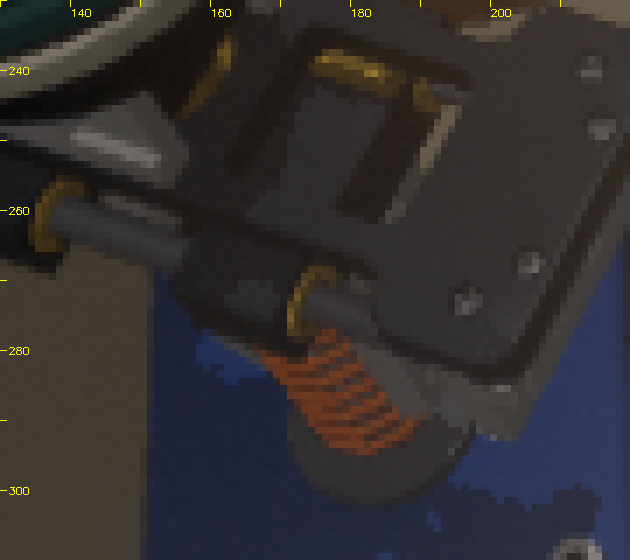

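The rod tip at (319,287) is visible inside the bore, about 1.6 mm towards the left jaw. I'll recentre and go on down.

Emit:
send_rows(
  commands=[
    [[-0.001,-0.0013,0],[0,0,0],0.85],
    [[0,0,-0.003],[0,0,0],0.85],
    [[0,0,-0.003],[0,0,0],0.85],
    [[0,0,-0.003],[0,0,0],0.85],
    [[0,0,0],[0,0,0],0.85],
    [[0,0,0],[0,0,0],0.85],
  ],
)

```text
clock: 7.95
tcp_pos: [646.1, -211.9, 48.3]
eef_rot: [2.464, 1.571, -2.876]
contact_force: [0.6, -0.9, -0.6]
gripper_width: 28.2
```

Emit:
send_rows(
  commands=[
    [[0,0,-0.001],[0,0,0],0.85],
    [[0,0,0],[0,0,0],0.85],
  ],
)

```text
clock: 8.15
tcp_pos: [646.1, -211.8, 47.4]
eef_rot: [-2.629, 1.571, -1.686]
contact_force: [0.1, -0.4, -0.3]
gripper_width: 28.9
```

Emit:
send_rows(
  commands=[
    [[0,0,-0.001],[0,0,0],0.85],
    [[0,0,0],[0,0,0],0.85],
  ],
)

```text
clock: 8.35
tcp_pos: [646.0, -211.9, 46.3]
eef_rot: [2.695, 1.571, -2.645]
contact_force: [0.3, -0.3, 0.0]
gripper_width: 28.8
```

Bottom is at about 28.3 by reckoning with no contact yet, so I'll keep going in 1 mm steps.

Emit:
send_rows(
  commands=[
    [[0,0,-0.001],[0,0,0],0.85],
    [[0,0,0],[0,0,0],0.85],
  ],
)

```text
clock: 8.55
tcp_pos: [646.3, -212.0, 46.0]
eef_rot: [-1.17, 1.57, -0.227]
contact_force: [-2.1, 1.2, 7.7]
gripper_width: 28.6
```

Emit:
send_rows(
  commands=[
    [[0,0,-0.001],[0,0,0],0.85],
    [[0,0,0],[0,0,0],0.85],
  ],
)

```text
clock: 8.75
tcp_pos: [646.6, -212.2, 45.9]
eef_rot: [-1.13, 1.569, -0.187]
contact_force: [-5.6, 1.8, 17.7]
gripper_width: 28.5
```

Emit:
send_rows(
  commands=[
    [[0,0,0.001],[0,0,0],0.85],
    [[0,0,0],[0,0,0],0.85],
  ],
)

```text
clock: 8.95
tcp_pos: [646.4, -212.1, 46.0]
eef_rot: [-1.337, 1.57, -0.394]
contact_force: [-2.0, 1.6, 7.7]
gripper_width: 28.7
```

```bash
python3 look.py 9
```

```text
8.95 [ 646.41181428 -212.06538044   46.02200837] 28.668198622786605 [-2.02275765  1.61233007  7.72247361]
```

View pics/w9.png

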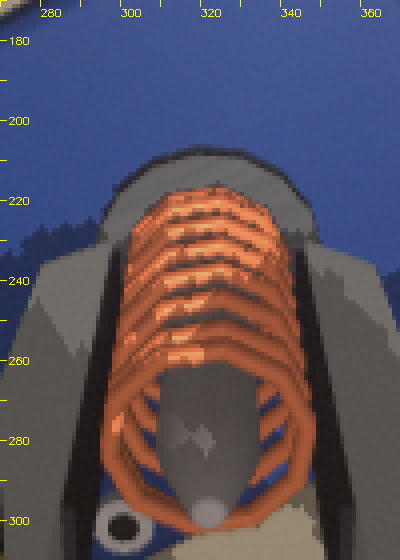

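View pics/e9.png

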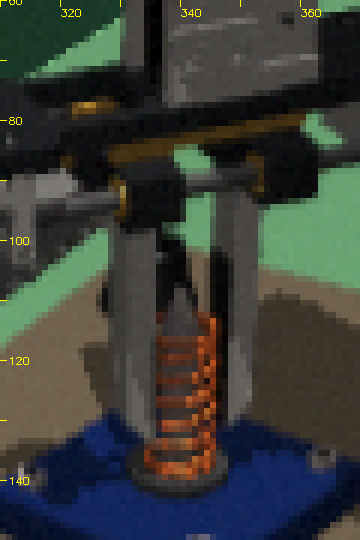

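The spring is on the seat with the rod coming out of its top, centred in the bore at (321,298). Releasing.

Emit:
send_rows(
  commands=[
    [[0,0,0],[0,0,0],0.69],
    [[0,0,0],[0,0,0],0.67],
    [[0,0,0],[0,0,0],0.64],
    [[0,0,0],[0,0,0],0.6],
    [[0,0,0],[0,0,0],0.5],
    [[0,0,0],[0,0,0],0.35],
    [[0,0,0],[0,0,0],0.2],
    [[0,0,0],[0,0,0],0.2],
    [[0,0,0],[0,0,0],0.2],
  ],
)

```text
clock: 10.0
tcp_pos: [646.1, -211.9, 45.4]
eef_rot: [-2.81, 1.571, -1.867]
contact_force: [-0.2, -0.1, 0.6]
gripper_width: 73.3
```

```bash
python3 look.py 10
```

```text
10.0 [ 646.09396897 -211.86859419   45.42059379] 73.29899818677399 [-0.22386104 -0.08662948  0.56741169]
```

View pics/w10.png

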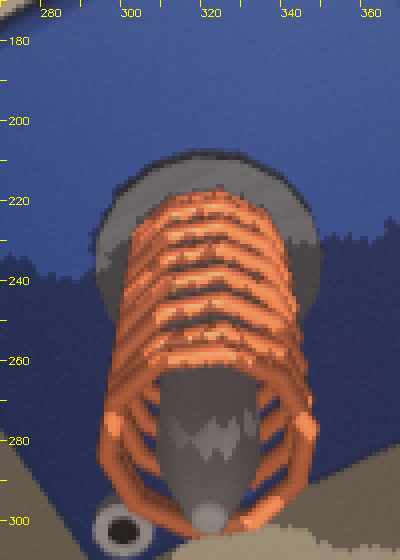

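It is standing free with the fingers clear. Retreating straight up.

Emit:
send_rows(
  commands=[
    [[0,0,0.015],[0,0,0],0.2],
    [[0,0,0.03],[0,0,0],0.2],
    [[0,0,0.03],[0,0,0],0.2],
    [[0,0,0.03],[0,0,0],0.2],
    [[0,0,0.03],[0,0,0],0.2],
    [[0,0,0.03],[0,0,0],0.2],
    [[-0.03,0.03,0.01],[0,0,0],0.2],
    [[-0.04,0.03,0],[0,0,0],0.2],
    [[-0.03,0.02,0],[0,0,0],0.2],
    [[0,0,0],[0,0,0],0.2],
    [[0,0,0],[0,0,0],0.2],
  ],
)

```text
clock: 11.25
tcp_pos: [546.3, -131.7, 221.9]
eef_rot: [-0.817, 1.569, 0.127]
contact_force: [-0.5, -0.7, 0.7]
gripper_width: 75.2
```

```bash
python3 look.py 11
python3 - <<'E'
from h import *
import pickle
o,w,s,e=pickle.load(open("p11.pkl","rb"))
a=cv2.resize(e["color"][70:350,190:450,::-1],None,fx=2.1,fy=2.1);cv2.imwrite("pics/f_e.png",a)
cv2.imwrite("pics/f_s.png",s["color"][:,:,::-1]);cv2.imwrite("pics/f_w.png",w["color"][:,:,::-1])
E
```

```text
11.25 [ 546.31496521 -131.66212503  221.8963989 ] 75.16030095687829 [-0.52177899 -0.66735719  0.69505348]
```

View pics/f_e.png

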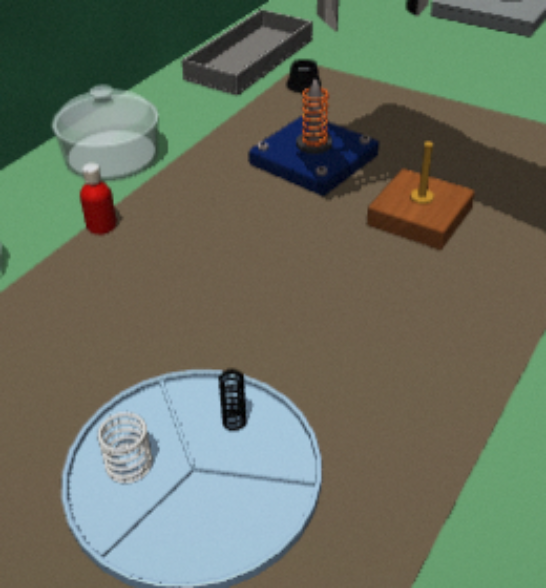

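View pics/f_w.png

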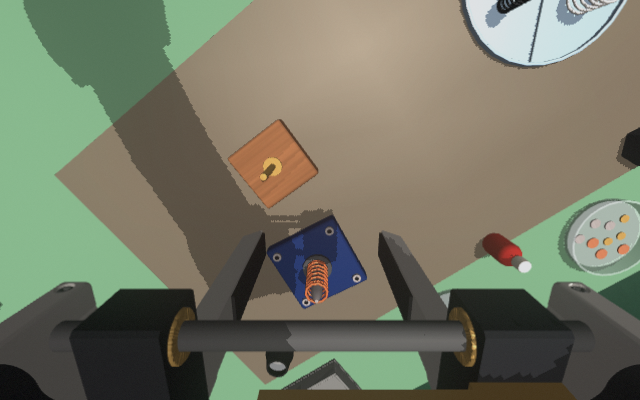

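View pics/f_s.png

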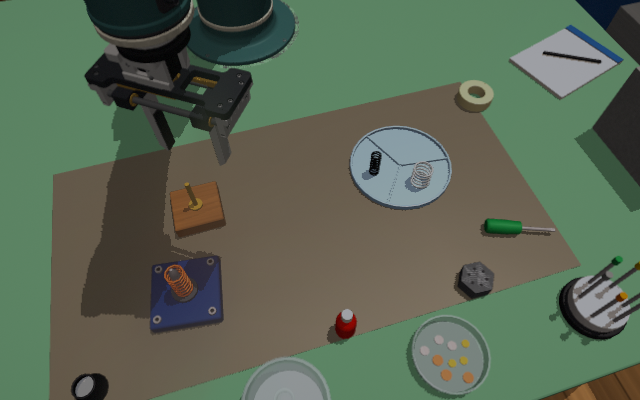

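The scene view shows the copper spring standing upright on the press seat around the rod at (180,283). The black spring (375,163) and steel spring (421,176) haven't moved, and the arm is clear. Handing in.

```bash
python3 -c "
from workcell import *
print(finish_job())"
```

```text
the job is handed in; nothing more can be done
None
```

The copper spring is now standing on the press seat around the steel guide rod, and I've handed the job in at about 11.3 s on the robot's clock.

- **What I did:** I found the spring and the rod from the scene and side cameras and checked both with the wrist camera. I gripped the spring at 15–20 N, threaded it over the rod and kept hold until it touched the seat. It didn't snag, so no twist was needed.
- **Seating:** It made contact with the lower end at about 28 mm, which matches the stated seat height. The push on the seat peaked at about 18 N in the readings, and I backed off to about 8 N before letting go.
- **Last checks:** All three cameras show the spring upright around the rod. In the scene and side views the steel and black springs are still standing where they were. The arm is clear, with no contact force.
- **Disagreements:** Before threading, the scene view put the spring 2–3 mm off from the wrist view. Looking again just above the tip brought them within about 1 mm. With the rod in the bore, the wrist camera showed it about 1.6 mm off centre, so I corrected that before seating.

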